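Seat the air-pump cover by snugging its four knobs crosswise

TASK

Tighten the four red knobs on the pump so that its cover is pulled down level and fully home on the metal beneath it. Work crosswise (a knob, then the one opposite, then the other two) in two rounds: first about 30 degrees on each, so that none is tight yet, then, again crosswise, until each is properly snug, without overtightening any or pulling the cover crooked or leaning on it. Leave the knobs snug and everything else on the bench alone.

Things in the scene. Friction and masses are not known exactly. Their poses are not given: they have to be found in the camera images.
- housing: blue square pump housing fixed to the bench, 146 x 146 mm on a 176 mm steel foot; origin at the centre of its underside, z up. Its black motor, 60 mm across, lies along its +x from 80 to 185 mm out, top 62 mm above the bench. A lip round the cover rises 64 mm above the bench. The four knobs stand at (+-48, +-48) mm in its axes.
- cover: steel pump cover, 0.8 kg, 130 x 130 x 8 mm, with an amber sight glass 48 mm across standing 9 mm above its middle; loose, lying inside the housing's lip on a springy gasket under the knobs. Origin at the centre of its underside, about 61 mm above the bench at the start. It goes down 1.3 to 3 mm (hidden: feel it) before it sits on metal under each knob.
- knob_a: red hand knob on the corner toward the housing's +x and +y; opposite knob_c. Its grip is a bar 36 mm long (its x), 13 mm thick (its y; squeeze across this), from 22 mm below to 14 mm above the origin, which lies on the turning axis. Under it a steel foot disc, 26 mm across and 6 mm thick, bears on the cover. It does not lift off.
- turn_a (a joint): angle turned by knob_a (rad): 0 at the start, growing as it is tightened, clockwise seen from above. Screws down 2.5 mm per rad and stays where it is left. First 0.1 to 0.35 rad of slack, then it squeezes the gasket, then the metal stops it. The grip sits on a stiff torsion spring (4 N m per rad) on the screw.
- knob_b: red hand knob on the corner toward -x and +y; opposite knob_d. Its grip is a bar 36 mm long (its x), 13 mm thick (its y; squeeze across this), from 22 mm below to 14 mm above the origin, which lies on the turning axis. Under it a steel foot disc, 26 mm across and 6 mm thick, bears on the cover. It does not lift off.
- turn_b (a joint): angle turned by knob_b (rad): 0 at the start, growing as it is tightened, clockwise seen from above. As turn_a. Torque to turn any knob: about 0.05 N m while slack, up to 0.13 N m on the gasket, then rising fast, some 0.05 N m per 0.1 rad, on the metal; 0.2 to 0.3 N m is properly snug, 0.4 N m and more is overtight. Pressing down on the knob spoils the reading.
- knob_c: red hand knob on the corner toward -x and -y; opposite knob_a. Its grip is a bar 36 mm long (its x), 13 mm thick (its y; squeeze across this), from 22 mm below to 14 mm above the origin, which lies on the turning axis. Under it a steel foot disc, 26 mm across and 6 mm thick, bears on the cover. It does not lift off.
- turn_c (a joint): angle turned by knob_c (rad): 0 at the start, growing as it is tightened, clockwise seen from above. As turn_a. The metal lies equally deep under all four knobs, but how deep differs from pump to pump; the slack differs from knob to knob. Snug comes 0.7 to 1.9 rad from the start: feel for it.
- knob_d: red hand knob on the corner toward +x and -y; opposite knob_b. Its grip is a bar 36 mm long (its x), 13 mm thick (its y; squeeze across this), from 22 mm below to 14 mm above the origin, which lies on the turning axis. Under it a steel foot disc, 26 mm across and 6 mm thick, bears on the cover. It does not lift off.
- turn_d (a joint): angle turned by knob_d (rad): 0 at the start, growing as it is tightened, clockwise seen from above. As turn_a. While only one knob of a pair is tight the cover leans a little; drawing down its opposite takes up to a third of the load off the first.
- glue: white glue bottle, 48 mm across, 125 mm tall; a bystander, to be left alone; origin on its underside
- jar: white jar with blue cap, 64 mm across, 75 mm tall; a bystander, to be left alone; origin on its underside
- wrench: steel wrench lying flat; a bystander, to be left alone; origin on its underside
- driver: yellow screwdriver lying flat; a bystander, to be left alone; origin on its underside
- spare_ring: black rubber ring, 68 mm across, 6 mm high; a bystander, to be left alone; origin on its underside
- spare_flange: spare aluminium flange with brass neck, 72 mm across, 30 mm tall; a bystander, to be left alone; origin on its underside
Things that resemble listed ones, but are neither listed nor needed, are in the scene too. There is more than one size of the cover; the one meant has the size given above.

How it is judged:
On the way, in this order (a step that is already met when the one before it is completed fails the run):
1. first round, first pair: two opposite knobs turned at least 0.3 rad each, the other two not yet turned (under 0.15 rad), none tight (each presses the cover with under 25 N) (((value of joint each of turn_a, turn_c above 0.3 rad and value of joint each of turn_b, turn_d below 0.15 rad) or (value of joint each of turn_b, turn_d above 0.3 rad and value of joint each of turn_a, turn_c below 0.15 rad)) and contact force between each of knob_a, knob_b, knob_c, knob_d and cover below 25 N), for 0.1 s.
2. first round complete: all four turned at least 0.3 rad, none tight yet (each under 25 N) (value of joint each of turn_a, turn_b, turn_c, turn_d above 0.3 rad and contact force between each of knob_a, knob_b, knob_c, knob_d and cover below 25 N), for 0.1 s.
3. second round, first pair: two opposite knobs snug (each presses the cover with over 8 N) while the other two are still under 5 N (((contact force between each of knob_a, knob_c and cover above 8 N and contact force between each of knob_b, knob_d and cover below 5 N) or (contact force between each of knob_b, knob_d and cover above 8 N and contact force between each of knob_a, knob_c and cover below 5 N))), for 0.1 s.
At the end, for the whole second after the job is handed in: all four knobs are snug, each pressing the cover with over 8 N, the cover level within 0.008 rad and still (contact force between each of knob_a, knob_b, knob_c, knob_d and cover above 8 N and angle between cover's own z axis and vertical below 0.008 rad and linear speed of cover below 0.01 m/s); the robot touches nothing.
It fails at once if a knob overtightened: it presses the cover with over 55 N (contact force between any of knob_a, knob_b, knob_c, knob_d and cover above 55 N).
It fails at once if the cover pulled crooked: tilted over 0.024 rad (angle between cover's own z axis and vertical above 0.024 rad).
It fails at once if the arm or fingers press on the cover with over 15 N (contact force between any of the fingers, the arm and cover above 15 N).
It fails at once if a bystander moved over 30 mm (distance of any of glue, jar, wrench, driver, spare_ring, spare_flange from where it was at the start of the episode above 0.03 m).
It also fails if it takes over 72 s, if anything falls off the work surface, if the arm or the gripper's body presses on something with over 40 N, if the wrist force passes 120 N, or if a joint passes its speed limit or range.

ROBOT

A 6-joint arm with a two-finger parallel gripper is mounted at the origin on the work surface. World frame = base frame: x ahead of the robot, y to its left, z up, the work surface at z = 0. Lengths are in m, angles in rad, forces in N, time in s.
With the tool pointing down it reaches from about 0.35 to 1 m from the base axis. Payload 7.1 kg.
Tool frame: the origin (TCP) lies midway between the tips of the shut fingers; the grasp point (between the pads) lies 19 mm behind it; z points along the fingers, y is the direction in which the jaws open and shut (so a half turn about z gives the same grasp; the last joint's range is limited). The gripper opens to 85 mm and grips with 20 to 120 N. Pads are 22 mm wide; open, the fingers measure 114 mm over their backs; the gripper's body (76 mm by 85 mm) begins 54 mm behind the grasp point. The pads swing forward as they close: fully open they stand 13 mm farther back than shut.
Start: joints at [-1.329, 0.423, 1.63, -0, 1.089, -0.019], TCP at [0.161, -0.604, 0.231] pointing down, gripper open.
Joint ranges: [-3, 3], [-0.9, 2.11], [0.09, 2.58], [-1.31, 4.45], [0.11, 2.69], [-2.54, 2.54]. Speed limits (rad/s): [2.39, 2.39, 3.01, 3.14, 3.14, 3.14].

INTERFACE

Orientations are given as a unit quaternion [w, x, y, z].
In Python, from workcell import env, claw, telemetry, optics gives the robot as it stands. Calls block until the motion is done:
- env.move_to(position, orientation): joint-space move of the TCP to a pose.
- env.servo_line(position, attitude=None, feed=0.15, until_force=None): straight line of the TCP; attitude=None keeps the orientation; feed is the mean speed in m/s. With until_force (N) it stops when the force on the tool has changed by that much, and returns True; else False.
- env.set_joints(angles): joint-space move.
- claw.grip(opening, strength=None): finger opening in m; strength is the grip in N (None keeps the last); returns when the fingers have stopped.
- env.dwell(seconds).
- env.solve_ik(position, orientation): joint angles nearest the present ones, or None.
- telemetry.sense(): the state.
- optics.snapshot(name): name is "side" or "top" or "wrist"; returns a dict with "frame" (400x640x3 uint8, red, green, blue), "fx", "fy", "cx", "cy" (pixels), "xyz" and "rotation" of the camera in the world; the wrist camera has in their place "T_tool_cam" (4x4, takes a point from camera to tool coordinates, whose origin is the TCP and whose axes are the flange's). Camera axes: x right, y down, z forward; pixel columns grow to the right and rows downward; lengths in m; the calibration is good to about 2 mm. A picture is of the moment at which its call begins: read the wrist's pose just before it. There is no depth.
A pose or a line that the arm cannot do raises env.IKError and nothing moves.
- env.hand_in(): hands the job in, once; it reports no verdict.
The state is a dict: "time_s": time; "q": joint angles; "qd": joint speeds; "joint_efforts": joint torques, N m; "tcp_pos": TCP position; "eef_rot": TCP orientation; "force": force on the tool from outside, world axes, zero at the start; "moment": the same for the moment, N m; "grip_width": finger opening in m.
Only numpy, scipy, OpenCV 4.12 (cv2) and the standard library are available. Lean on these libraries where they do the work, as an engineer would, in place of code of your own. Each camera call takes 0.05 s, during which the arm holds its last target.

## Working session

There is one attempt and no reset: what is moved stays moved. The work goes in short steps, each a Python script; the robot and the scene stay as the last script left them, time stands still between calls to the robot, and variables do not carry over. Pictures are saved under pics/ and viewed, and the job is handed in when it is done.

```bash
ls; mkdir -p pics
python3 - <<'E'
from workcell import env, claw, telemetry, optics
import cv2
for n in ["top","side","wrist"]:
    s=telemetry.sense()
    d=optics.snapshot(n); cv2.imwrite(f"pics/{n}0.png",d["frame"][:,:,::-1])
    print({k:v for k,v in d.items() if k!="frame"})
print(s)
E
```

```text
pics
{'fx': 437.6259121943644, 'fy': 437.6259121943644, 'cx': 315.324266263817, 'cy': 196.63950621624858, 'xyz': array([0.31088854, 0.02123219, 1.44031967]), 'rotation': array([-0.04969886,  0.71191106, -0.69794948,  0.05982632])}
{'fx': 468.16737809099214, 'fy': 468.16737809099214, 'cx': 317.36764387780545, 'cy': 204.24530820210217, 'xyz': array([0.37578677, 1.00559167, 0.8122087 ]), 'rotation': array([ 0.03923734, -0.05512984,  0.88515961, -0.46034074])}
{'fx': 298.8901752466343, 'fy': 298.8901752466343, 'cx': 314.77004142546804, 'cy': 198.56466901282522, 'T_tool_cam': array([[-1.07188176e-03, -9.52376558e-01, -3.04922519e-01,
         7.67736235e-02],
       [ 9.99999282e-01, -1.18434021e-03,  1.83839669e-04,
         2.47380970e-04],
       [-5.36216590e-04, -3.04922103e-01,  9.52377144e-01,
        -1.42623691e-01],
       [ 0.00000000e+00,  0.00000000e+00,  0.00000000e+00,
         1.00000000e+00]])}
{'time_s': 0.1, 'q': array([-1.32898474e+00,  4.23767772e-01,  1.63061481e+00,  1.61342371e-05,
        1.08859603e+00, -1.90323719e-02]), 'qd': array([ 9.88320462e-04, -1.96094103e-03, -1.24646262e-03,  7.81983129e-04,
        1.64656600e-05,  1.15030884e-03]), 'joint_efforts': array([-2.11136103e-04, -5.58423829e+01, -2.82444620e+01, -3.29019440e-05,
        3.00027910e-03,  5.29635173e-06]), 'tcp_pos': array([ 0.1610761 , -0.60337537,  0.23062084]), 'eef_rot': array([-6.89480405e-04,  9.91507351e-01,  1.30048805e-01, -6.99309363e-05]), 'force': array([ 0.0180196 ,  0.03797281, -0.14174143]), 'moment': array([0.04929864, 0.07990492, 0.00672034]), 'grip_width': 0.08525653009778024}
```

View pics/top0.png

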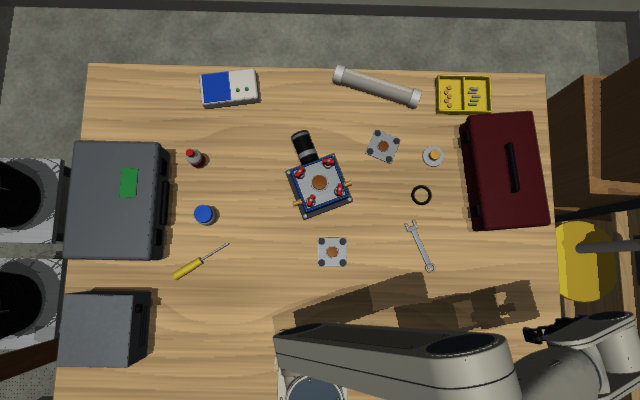

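View pics/side0.png

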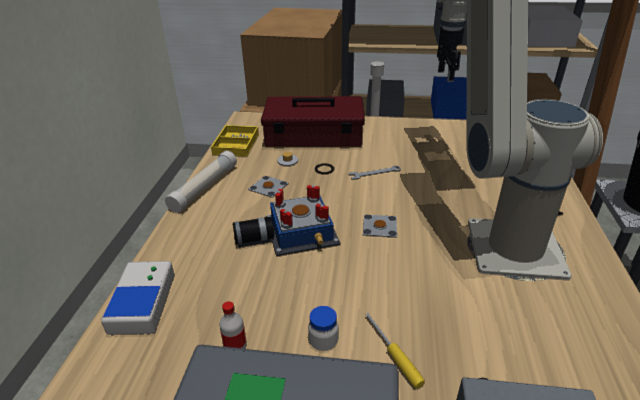

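View pics/wrist0.png

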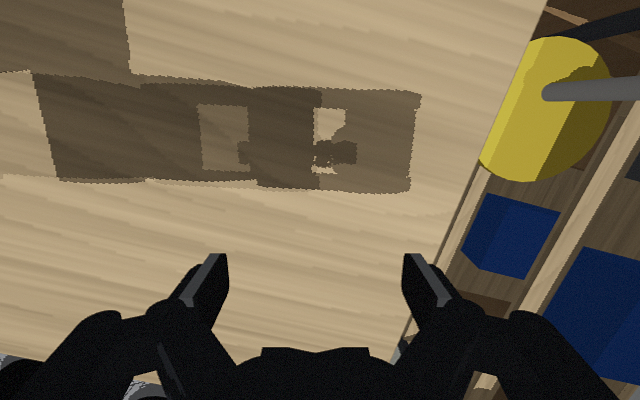

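The blue pump with the black motor is at top (319,184). The bare plates at (383,146) and (332,252) are small loose decoy covers with no red knobs, so they're not the one meant. I'll confirm with a crop, then go above with the wrist camera.

```bash
cat > h.py <<'E'
from workcell import env, claw, telemetry, optics
import cv2, numpy as np
from scipy.spatial.transform import Rotation as R
def rq(q): return R.from_quat([q[1],q[2],q[3],q[0]])
def qw(r): x=r.as_quat(); return np.array([x[3],x[0],x[1],x[2]])
def campose(d,s):
    if "xyz" in d: return rq(d["rotation"]).as_matrix(), np.array(d["xyz"])
    T=np.eye(4);T[:3,:3]=rq(s["eef_rot"]).as_matrix();T[:3,3]=s["tcp_pos"]
    T=T@d["T_tool_cam"]; return T[:3,:3],T[:3,3]
def ray(d,s,uv,z):
    M,c=campose(d,s); v=M@np.array([(uv[0]-d["cx"])/d["fx"],(uv[1]-d["cy"])/d["fy"],1])
    return c+v*(z-c[2])/v[2]
def proj(d,s,P):
    M,c=campose(d,s); p=(np.atleast_2d(P)-c)@M
    return np.c_[p[:,0]/p[:,2]*d["fx"]+d["cx"],p[:,1]/p[:,2]*d["fy"]+d["cy"]]
def yawq(a): # tool down, tool y axis at world angle a+90 ; tool x at angle a
    return qw(R.from_euler('z',a)*R.from_euler('x',np.pi))
E
python3 - <<'E'
from h import *
d=optics.snapshot("top"); f=d["frame"][:,:,::-1]
cv2.imwrite("pics/topc.png",cv2.resize(f[110:280,250:470],None,fx=3.5,fy=3.5,interpolation=cv2.INTER_CUBIC))
for uv,z in [((319,184),.08),((302,145),.05),((297,175),.1),((328,161),.1),((342,186),.1),((310,201),.1)]:print(uv,ray(d,None,uv,z))
s=telemetry.sense();print(rq(s["eef_rot"]).as_matrix(), proj(d,None,[[0,0,0],[.5,0,0],[.5,.1,0]]))
E
```

```text
(319, 184) [ 0.56438706 -0.00719037  0.08      ]
(302, 145) [0.69860418 0.05009686 0.05      ]
(297, 175) [0.58774718 0.06241256 0.1       ]
(328, 161) [ 0.63472232 -0.03377849  0.1       ]
(342, 186) [ 0.55586856 -0.07853111  0.1       ]
(310, 201) [0.5065779  0.02015722 0.1       ]
[[ 9.66194556e-01  2.57813929e-01 -2.42083374e-04]
 [ 2.57814042e-01 -9.66194094e-01  9.44696137e-04]
 [ 9.65629590e-06 -9.75172758e-04 -9.99999524e-01]] [[312.99579705 365.22873407]
 [315.9180885  207.4383051 ]
 [285.76974579 206.82071822]]
```

View pics/topc.png

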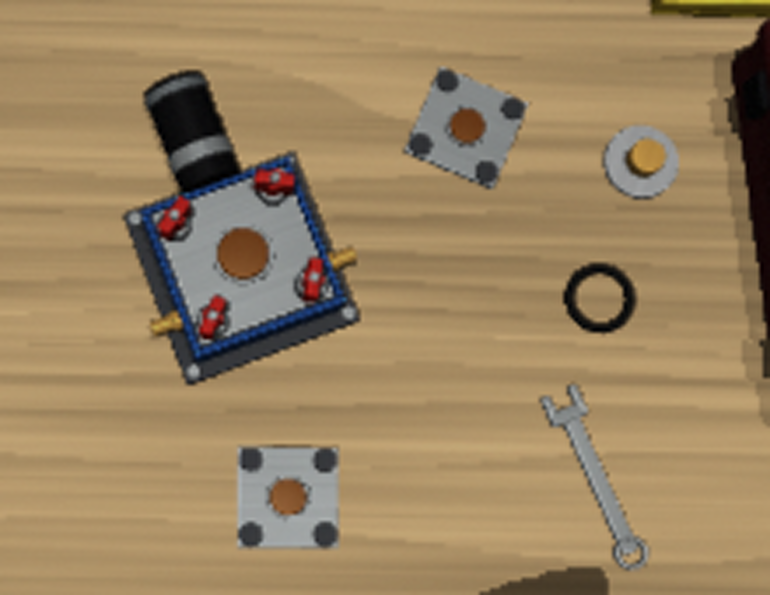

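The crop confirms it. The pump has four red knobs and its motor points up-left. In the crop, knob a is at (175,215), d (275,182), c (315,280) and b (213,318). Next is a wrist view.

Run:
```python
from h import *
a=0.3
C=np.array([.566,-.007])
p=C-0.03*np.array([np.cos(a),np.sin(a)])
env.move_to([p[0],p[1],.26],yawq(a))
s=telemetry.sense(); d=optics.snapshot("wrist"); cv2.imwrite("pics/w1.png",d["frame"][:,:,::-1])
print(s["time_s"],s["tcp_pos"],s["q"],rq(s["eef_rot"]).as_matrix().round(3))
import pickle; pickle.dump((s,d),open("w1.pkl","wb"))
```

```text
2.675 [ 0.53737919 -0.01658386  0.25995441] [-5.29022373e-02  2.61002734e-01  1.79695298e+00 -1.70532867e-04
  1.08368326e+00  1.21892800e+00] [[ 0.956  0.295 -0.   ]
 [ 0.295 -0.956 -0.   ]
 [-0.     0.    -1.   ]]
```

View pics/w1.png

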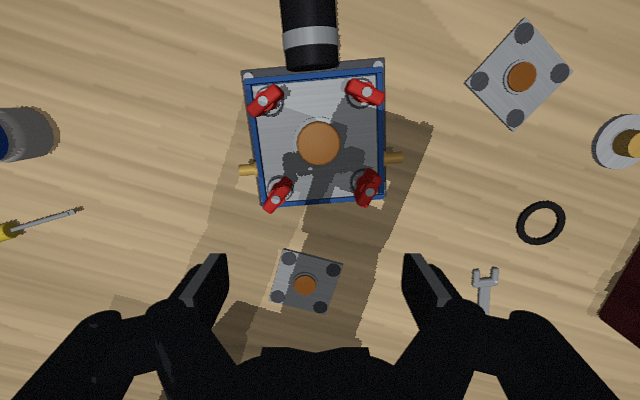

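Run:
```python
import cv2
f=cv2.imread("pics/w1.png")[50:220,230:400]
cv2.imwrite("pics/w1c.png",cv2.resize(f,(595,595),interpolation=cv2.INTER_CUBIC))
```

```text
(no output)
```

View pics/w1c.png

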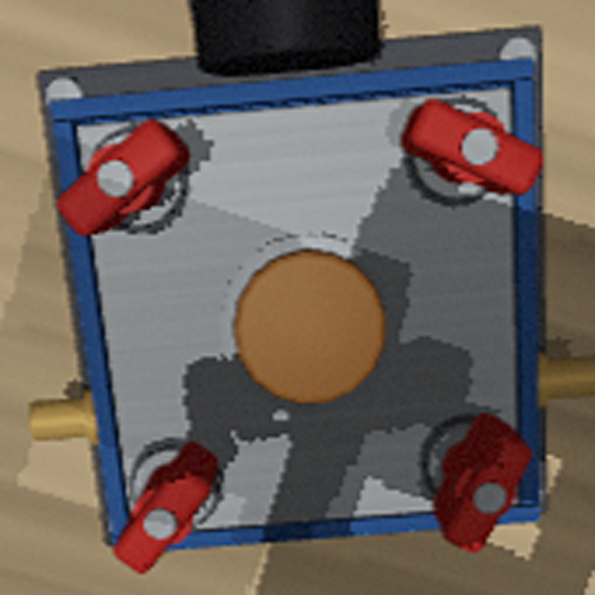

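```bash
cat > fit.py <<'E'
from h import *
import pickle
from scipy.optimize import least_squares, minimize
s,d=pickle.load(open("w1.pkl","rb"))
px=lambda u,v:((u+.5)/3.5+230-.5,(v+.5)/3.5+50-.5)
H=np.array([[1,1],[-1,1],[-1,-1],[1,-1]])
lip=np.array([px(52,103),px(110,547),px(542,517),px(536,62)])
cap=np.array([px(115,179),px(161,524),px(489,497),px(479,147)])
gl=np.array([px(310,327)])
def pts(p):
    c,sn=np.cos(p[2]),np.sin(p[2]); M=np.array([[c,-sn],[sn,c]])
    g=lambda xy,z:np.c_[np.atleast_2d(xy)@M.T+p[:2],np.full(len(np.atleast_2d(xy)),z)]
    return g
def res(p):
    g=pts(p)
    return np.r_[(proj(d,s,g(H*.073,.064))-lip).ravel(),(proj(d,s,g(H*.048,p[3]))-cap).ravel(),(proj(d,s,g([0,0],.078))-gl).ravel()]
r=least_squares(res,[.566,-.007,.33,.111]); p=r.x; print(p,np.abs(r.fun).max(),np.sqrt((r.fun**2).mean())); print(r.fun.reshape(-1,2).round(1))
hsv=cv2.cvtColor(np.ascontiguousarray(d["frame"]),cv2.COLOR_RGB2HSV)
m=(((hsv[...,0]<8)|(hsv[...,0]>172))&(hsv[...,1]>150)).astype(np.uint8)
K=5
M=cv2.resize(m[50:230,230:410],None,fx=K,fy=K,interpolation=cv2.INTER_NEAREST)
zt=.111
if __name__=="__main__":
  ov=cv2.resize(d["frame"][50:230,230:410,::-1],None,fx=3,fy=3,interpolation=cv2.INTER_CUBIC)
  K2=3
  out={}
  for n,h in zip("abcd",H):
    kc=pts(p)(h*.048,0)[0,:2]
    L=.036;W=.013
    box=np.array([[x,y] for x in(-L/2,L/2) for y in(-W/2,W/2)])
    def hull(q):
        c,sn=np.cos(q[0]),np.sin(q[0]);B=box@np.array([[c,sn],[-sn,c]])+kc+np.array(q[1:3])
        P=np.r_[np.c_[B,np.full(4,zt)],np.c_[B,np.full(4,zt-.036)]]
        return proj(d,s,P)
    u=proj(d,s,[[*kc,.095]])[0]; w=np.zeros_like(M)
    cv2.circle(w,(int((u[0]-230)*K),int((u[1]-50)*K)),int(32*K),1,-1); Mk=M*w
    Mk=cv2.morphologyEx(Mk,cv2.MORPH_CLOSE,np.ones((4*K,4*K),np.uint8))
    def iou(q):
        hh=cv2.convexHull(((hull(q)-[230,50]+.5)*K).astype(np.float32)).astype(np.int32)
        im=np.zeros_like(M);cv2.fillConvexPoly(im,hh,1)
        return -(im&Mk).sum()/((im|Mk).sum())
    best=min(((iou([t,0,0]),t) for t in np.arange(0,np.pi,.05)))
    r=minimize(iou,[best[1],0,0],method="Nelder-Mead",options=dict(initial_simplex=[[best[1],0,0],[best[1]+.1,0,0],[best[1],.002,0],[best[1],0,.002]]))
    print(n,kc.round(4),best,r.fun,r.x.round(4))
    q=hull([best[1],0,0]);q=hull(r.x)
    cv2.polylines(ov,[cv2.convexHull(((q-[230,50]+.5)*K2).astype(np.float32)).astype(np.int32)],True,(0,255,0),1)
  cv2.imwrite("pics/fit.png",ov)
E
python3 fit.py
```

```text
[ 0.5719132  -0.01017827  0.37718409  0.11193153] 2.1485631581560654 0.8857395847982199
[[-0.8 -1.3]
 [ 1.   2.1]
 [-0.6  1.5]
 [-0.1 -1.5]
 [ 0.4 -0.4]
 [-0.4 -0.4]
 [ 0.   0.2]
 [ 0.4  0. ]
 [-0.   0.6]]
a [0.5989 0.0521] (np.float64(682681768761687.0), np.float64(0.9)) 0.0 [ 0.2889 -0.0032  0.0324]
b [0.5096 0.0168] (np.float64(754498919125917.0), np.float64(1.1500000000000001)) 0.0 [ 0.3932 -0.0207  0.0244]
c [ 0.545  -0.0725] (np.float64(725764019109633.0), np.float64(1.6500000000000001)) 721844808206204.0 [ 1.6149e+00 -7.0000e-04  1.2000e-03]
d [ 0.6342 -0.0371] (np.float64(671156779105313.6), np.float64(3.0500000000000003)) 0.0 [ 3.6204  0.0215 -0.0304]fit.py:41: RuntimeWarning: overflow encountered in scalar negative
  return -(im&Mk).sum()/((im|Mk).sum())
```

View pics/fit.png

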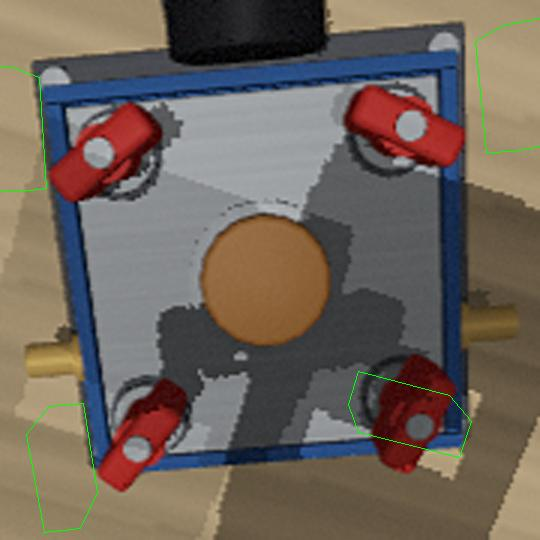

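```bash
sed -i 's/return -(im&Mk).sum()/return -1.0*(im\&Mk).sum()/; s/zt=.111/zt=.110/' fit.py; python3 fit.py|tail -4
```

```text
a [0.5989 0.0521] (np.float64(-0.7400739430959653), np.float64(2.5)) -0.7469036079698438 [ 2.5324e+00 -6.0000e-04  1.0000e-04]
b [0.5096 0.0168] (np.float64(-0.7332515020350152), np.float64(2.8000000000000003)) -0.7337083010085338 [ 2.7994  0.     -0.    ]
c [ 0.545  -0.0725] (np.float64(-0.766836708404184), np.float64(3.0500000000000003)) -0.7710062240663901 [ 3.0853e+00 -4.0000e-04 -3.0000e-04]
d [ 0.6342 -0.0371] (np.float64(-0.7297154899894626), np.float64(1.5)) -0.7336717964990216 [ 1.4816e+00 -0.0000e+00  5.0000e-04]
```

View pics/fit.png

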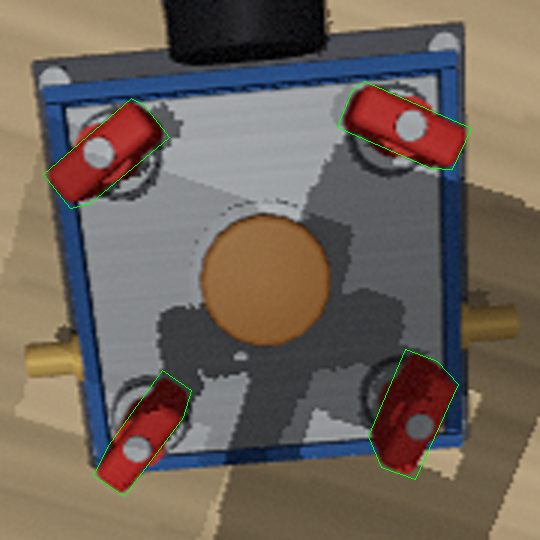

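```bash
cat > k.py <<'E'
from h import *
import json,os
KC=dict(a=[0.5988,0.0521],b=[0.5096,0.0168],c=[0.5448,-0.0725],d=[0.6342,-0.0370])
A0=dict(a=2.53,b=2.80,c=3.09,d=1.48)
Z0=.085
ST=json.load(open("st.json")) if os.path.exists("st.json") else dict(turn=dict.fromkeys("abcd",0.0),off={k:[0,0] for k in "abcd"})
def save(): json.dump(ST,open("st.json","w"))
def pose(k,t,dz=0):
    x,y=np.array(KC[k])+ST["off"][k]
    return [x,y,Z0-.0025*t+dz],yawq(A0[k]-t)
def rd(n=1):
    s=telemetry.sense(); return s
def show(tag,s,b=None):
    f=s["force"]-(b["force"] if b else 0); m=s["moment"]-(b["moment"] if b else 0)
    print(tag,"t%.2f"%s["time_s"],"F",f.round(1),"M",m.round(3),"w%.4f"%s["grip_width"])
def go(k,t,dz=0):
    p,q=pose(k,t,dz); j=env.solve_ik(p,q); env.set_joints(j)
def grab(k,strength=60):
    t=ST["turn"][k]
    if abs(telemetry.sense()["grip_width"]-.036)>.004: claw.grip(.036,strength)
    p,q=pose(k,t,.06); env.move_to(p,q)
    p,q=pose(k,t); env.servo_line(p,feed=.12)
    b=rd(); show("pre",b)
    claw.grip(.0,strength)
    s=rd(); show("grip",s,b); return b
def release(k):
    claw.grip(.036); p,q=pose(k,ST["turn"][k],.06); env.servo_line(p,feed=.2); show("up",rd()); save()
E
python3 - <<'E'
from k import *
print(telemetry.sense()["time_s"])
b=grab("a")
d=optics.snapshot("wrist"); cv2.imwrite("pics/ga.png",d["frame"][:,:,::-1])
for t in [.1,.2]:
    go("a",t); show(t,rd(),b)
ST["turn"]["a"]=.2; save()
E
```

```text
2.725
pre t5.74 F [-0.2  0.4  0.8] M [ 0.012 -0.023  0.016] w0.0360
grip t6.07 F [1.3 4.1 1.6] M [ 0.68  -0.272  0.003] w0.0118
0.1 t6.37 F [3.6 4.8 2.8] M [ 0.659 -0.29  -0.023] w0.0118
0.2 t6.62 F [2.1 4.4 2.8] M [ 0.671 -0.253 -0.035] w0.0117
```

View pics/ga.png

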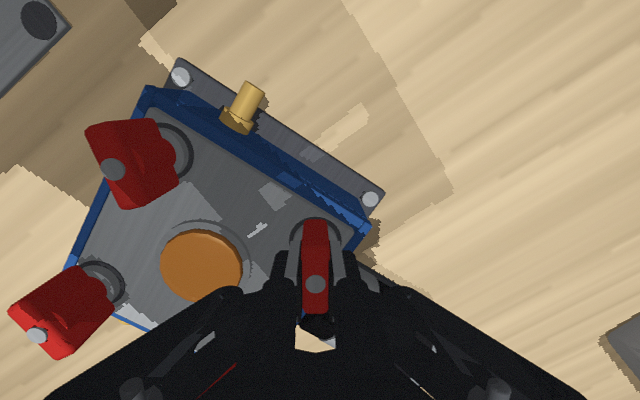

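Run:
```python
from k import *
b=dict(force=np.array([-.2,.4,.8]),moment=np.array([.012,-.023,.016]))
for t in [.3,.4,.47]:
    go("a",t); s=rd(); show(t,s,b)
env.dwell(.1); s=rd(); show("dw",s,b); print(s["joint_efforts"][5], s["q"][5], s["tcp_pos"])
ST["turn"]["a"]=.47
release("a")
b=grab("c"); 
for t in [.12,.24,.36,.47]: go("c",t); show(t,rd(),b)
print(rd()["joint_efforts"][5])
ST["turn"]["c"]=.47
release("c")
```

```text
0.3 t6.87 F [2.9 4.2 3. ] M [ 0.677 -0.288 -0.01 ] w0.0122
0.4 t7.12 F [1.8 4.1 3.4] M [ 0.652 -0.284  0.002] w0.0119
0.47 t7.37 F [1.8 3.9 3.2] M [ 0.748 -0.232 -0.001] w0.0120
dw t7.47 F [1.  4.4 4.1] M [ 0.67  -0.226  0.022] w0.0120
0.012223607918713242 -0.423745141968717 [0.59995915 0.05262665 0.08486144]
up t8.28 F [-1.  -0.2  0.1] M [0.019 0.063 0.012] w0.0363
pre t10.07 F [ 0.4 -0.4 -0.2] M [-0.068 -0.013 -0.023] w0.0359
grip t10.39 F [-1.7  6.   4.6] M [ 0.88   0.162 -0.075] w0.0120
0.12 t10.64 F [-1.1  6.4  4.6] M [1.016 0.221 0.062] w0.0117
0.24 t10.89 F [-1.3  5.9  5.5] M [ 1.166  0.191 -0.012] w0.0120
0.36 t11.14 F [-0.9  8.7  3.8] M [1.226 0.178 0.038] w0.0117
0.47 t11.39 F [-0.8  8.9  5. ] M [1.35  0.079 0.067] w0.0119
0.24897180497646332
up t12.20 F [ 0.6 -0.1 -0.7] M [0.016 0.065 0.027] w0.0358
```

Run:
```python
from h import *
a=0.3
p=np.array([.572,-.010])-0.03*np.array([np.cos(a),np.sin(a)])
d=optics.snapshot("top");cv2.imwrite("pics/top2.png",cv2.resize(d["frame"][110:240,260:390,::-1],None,fx=4,fy=4,interpolation=cv2.INTER_CUBIC))
d=optics.snapshot("side");cv2.imwrite("pics/side2.png",cv2.resize(d["frame"][170:260,220:350,::-1],None,fx=5,fy=5,interpolation=cv2.INTER_CUBIC))
```

```text
(no output)
```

View pics/side2.png

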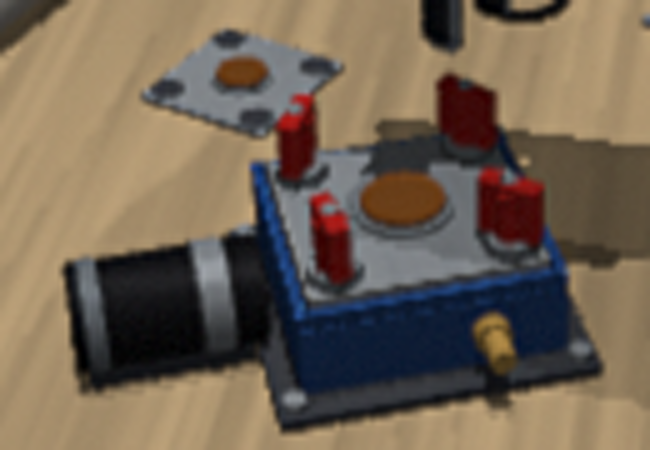

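View pics/top2.png

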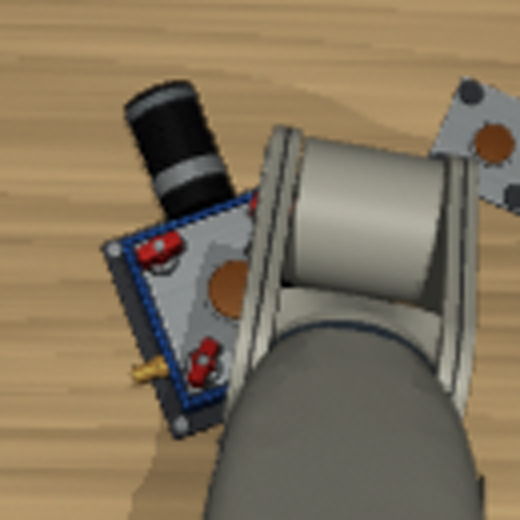

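Side view: knob a (crop 330,240) has turned clearly. The grasp on c held as well. Now b and d, with averaged readings.

```bash
cat >> k.py <<'E'
def avg(n=8,dt=.02):
    L=[]
    for _ in range(n): env.dwell(dt); L.append(telemetry.sense())
    return dict(time_s=L[-1]["time_s"],grip_width=L[-1]["grip_width"],tcp_pos=np.mean([l["tcp_pos"] for l in L],0),force=np.mean([l["force"] for l in L],0),moment=np.mean([l["moment"] for l in L],0),
      e6=np.mean([l["joint_efforts"][5] for l in L]),sd=np.std([l["moment"][2] for l in L]))
E
python3 - <<'E'
from k import *
for k in "bd":
    b=grab(k)
    for t in [.12,.24,.36,.47]: go(k,t); s=rd(); show(t,s,b)
    s=avg(6); show("avg",s); print("e6",s["e6"],s["sd"],s["tcp_pos"]-np.array(pose(k,.47)[0]))
    ST["turn"][k]=.47
    release(k)
E
```

```text
pre t13.42 F [-0.6 -1.   1.2] M [-0.023 -0.026  0.018] w0.0361
grip t13.74 F [1.1 5.4 1.7] M [ 0.773 -0.038 -0.067] w0.0119
0.12 t13.99 F [0.4 6.2 3.3] M [ 0.802  0.037 -0.03 ] w0.0121
0.24 t14.24 F [0.8 6.3 2.4] M [ 0.85  -0.021 -0.019] w0.0121
0.36 t14.49 F [1.  6.7 3.6] M [ 0.824  0.021 -0.037] w0.0123
0.47 t14.74 F [0.4 6.7 3.5] M [ 0.809  0.008 -0.034] w0.0120
avg t14.84 F [0.3 4.9 4.3] M [ 0.854  0.002 -0.006] w0.0116
e6 0.0573945482756244 0.01864146357723709 [0.00091371 0.00060228 0.00094925]
up t15.65 F [ 0.6  0.  -0.8] M [ 0.022 -0.007 -0.045] w0.0360
pre t17.06 F [-0.1 -0.1 -0.1] M [0.031 0.003 0.029] w0.0362
grip t17.38 F [2.8 0.8 3.1] M [ 0.065 -0.25  -0.14 ] w0.0114
0.12 t17.63 F [1.8 2.  6.5] M [ 0.168 -0.262 -0.042] w0.0122
0.24 t17.88 F [1.8 2.3 6. ] M [ 0.206 -0.231 -0.019] w0.0119
0.36 t18.13 F [0.4 1.5 7.1] M [ 0.22  -0.147 -0.078] w0.0123
0.47 t18.38 F [1.2 1.4 6.5] M [ 0.257 -0.044  0.004] w0.0120
avg t18.48 F [0.7 1.6 6.9] M [ 0.286 -0.068 -0.002] w0.0120
e6 0.055954200361156836 0.026421733908013525 [0.00082373 0.00014858 0.00109963]
up t19.29 F [ 0.2  0.2 -0.1] M [-0.004  0.009  0.036] w0.0361
```

```bash
python3 - <<'E'
from h import *
a=0.3
p=np.array([.566,-.007])-0.03*np.array([np.cos(a),np.sin(a)])
env.move_to([p[0],p[1],.26],yawq(a))
s=telemetry.sense(); d=optics.snapshot("wrist"); cv2.imwrite("pics/w2.png",d["frame"][:,:,::-1])
print(s["time_s"])
import pickle; pickle.dump((s,d),open("w2.pkl","wb"))
E
sed 's/^hsv=/s,d=pickle.load(open("w2.pkl","rb"));hsv=/; s/^zt=.110/zt=.109/; s/fit.png/fit2.png/' fit.py > fit2.py; python3 fit2.py | tail -4
```

```text
20.025
a [0.5989 0.0521] (np.float64(-0.7092243671251879), np.float64(2.0500000000000003)) -0.7244486046919791 [ 2.0671e+00 -6.0000e-04  1.0000e-04]
b [0.5096 0.0168] (np.float64(-0.7452448289247491), np.float64(2.35)) -0.7535627781220076 [ 2.4113e+00 -5.0000e-04 -5.0000e-04]
c [ 0.545  -0.0725] (np.float64(-0.7927909581509012), np.float64(2.6)) -0.7960981105023298 [ 2.6267e+00  1.0000e-04 -2.0000e-04]
d [ 0.6342 -0.0371] (np.float64(-0.7359525352744678), np.float64(1.0)) -0.7408135490700136 [ 9.757e-01 -2.000e-04  3.000e-04]
```

View pics/fit2.png

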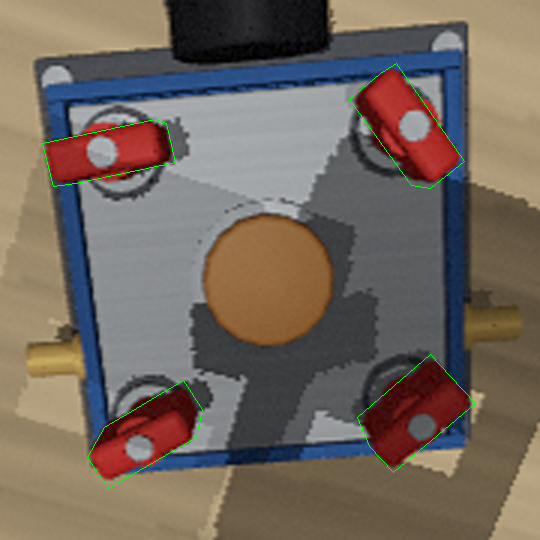

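First round is done. The measured turns are a .47, b .39, c .46, d .51 rad, and all four screws moved. For the second round I'll null the side and axial forces and average the torque.

```bash
cat >> k.py <<'E'
ANG=dict(a=2.067,b=2.38,c=2.627,d=0.99) # bar angles seen after round one
for _k in ANG: A0[_k]=ANG[_k]+.47
def tighten(k,target,tmax,step=.1,n=5,ref=None):
    b=grab(k,60); t=ST["turn"][k]; o=np.zeros(3); ms=[]
    while True:
        s=avg(n,.02); f=s["force"]; mz=s["moment"][2]
        ms.append((t,mz,s["e6"]))
        print("%s t=%.2f T%.2f Mz %.3f e6 %.3f sd %.3f F"%(k,t,s["time_s"],mz,s["e6"],s["sd"]),f.round(1),"w%.4f"%s["grip_width"],"o",(o*1e3).round(1))
        if mz>target or s["e6"]>target+.12: 
            s2=avg(6,.02); print("  recheck Mz %.3f e6 %.3f"%(s2["moment"][2],s2["e6"]))
            if s2["moment"][2]>target: break
            if s2["e6"]>target+.12: break
        if t>=tmax-1e-6: print("tmax"); break
        t=min(t+(step if mz<target-.08 else min(step,.05)),tmax)
        o=np.clip(o+.5*f/7000,-.0025,.0025)
        p,q=pose(k,t); env.set_joints(env.solve_ik(np.array(p)+o,q))
    ST["turn"][k]=t-.04 if mz>.15 else t; ST["off"][k]=list(np.array(ST["off"][k])+o[:2]); save()
    return t
E
python3 - <<'E'
from k import *
tighten("a",.2,.95)
E
```

```text
pre t22.18 F [-0.1  0.4  1.4] M [-0.028 -0.033 -0.008] w0.0361
grip t22.51 F [2.6 1.2 1.5] M [ 0.344 -0.229  0.019] w0.0121
a t=0.47 T22.59 Mz 0.013 e6 -0.011 sd 0.020 F [2.5 2.5 3.2] w0.0119 o [0. 0. 0.]
a t=0.57 T22.93 Mz -0.024 e6 0.077 sd 0.029 F [2.6 1.9 5.9] w0.0118 o [0.2 0.2 0.2]
a t=0.67 T23.26 Mz -0.015 e6 0.079 sd 0.016 F [3.5 1.  5.3] w0.0121 o [0.4 0.3 0.6]
a t=0.77 T23.59 Mz -0.006 e6 0.096 sd 0.016 F [4.5 0.3 3.9] w0.0120 o [0.6 0.4 1. ]
a t=0.87 T23.93 Mz 0.014 e6 0.103 sd 0.019 F [ 4.4 -0.2  2.5] w0.0122 o [0.9 0.4 1.3]
a t=0.95 T24.26 Mz 0.014 e6 0.098 sd 0.033 F [ 2.9 -0.8  2. ] w0.0122 o [1.2 0.4 1.5]
tmax
```

```bash
cat >> k.py <<'E'
def yaw(s): 
    M=rq(s["eef_rot"]).as_matrix(); return np.arctan2(M[1,0],M[0,0])
def cont(k,t,o,tmax,step,stopM,n=5):
    while t<tmax-1e-6:
        t=min(t+step,tmax)
        p,q=pose(k,t); env.set_joints(env.solve_ik(np.array(p)+o,q))
        s0=rd(); s=avg(n,.02); f=s["force"]; mz=s["moment"][2]
        print("%s t=%.2f T%.2f Mz0 %.3f Mz %.3f e6 %.3f lag %.4f F"%(k,t,s["time_s"],s0["moment"][2],mz,s["e6"],(yaw(rd())-(A0[k]-t)+3.1416)%6.2832-3.1416),f.round(1),"w%.4f"%s["grip_width"])
        if mz>stopM: break
        o=np.clip(o+.5*f/7000,-.0025,.0025)
    return t,o
E
python3 - <<'E'
from k import *
ST["turn"]["a"]=.47; ST["off"]["a"]=[0,0]
t,o=cont("a",.95,np.array([.0012,.0004,.0015]),1.25,.06,.09)
json.dump([t,list(o)],open("cur.json","w"))
E
```

```text
a t=1.01 T24.59 Mz0 0.040 Mz 0.056 e6 0.092 lag 0.0023 F [ 2.6 -1.2  1.1] w0.0117
a t=1.07 T24.93 Mz0 0.076 Mz 0.053 e6 0.099 lag 0.0021 F [ 1.5 -0.5  1. ] w0.0123
a t=1.13 T25.26 Mz0 0.059 Mz 0.055 e6 0.104 lag 0.0021 F [ 0.4 -0.1  0.9] w0.0120
a t=1.19 T25.59 Mz0 -0.013 Mz 0.055 e6 0.109 lag 0.0021 F [-1.5  0.5 -0.1] w0.0118
a t=1.25 T25.93 Mz0 0.094 Mz 0.059 e6 0.112 lag 0.0020 F [-2.5 -0.  -0.1] w0.0121
```

Run:
```python
from k import *
ST["turn"]["a"]=.47; ST["off"]["a"]=[0,0]
t,o=json.load(open("cur.json"));o=np.array(o)
while t<1.7:
    t,o=cont("a",t,o,t+.06,.06,9)
    s=avg(4,.01)
    if s["e6"]>.17 or s["moment"][2]>.13: break
json.dump([t,list(o)],open("cur.json","w"))
```

```text
a t=1.31 T26.26 Mz0 0.003 Mz 0.071 e6 0.116 lag 0.0021 F [-3.1  0.6 -0.8] w0.0116
a t=1.37 T26.62 Mz0 0.051 Mz 0.077 e6 0.124 lag 0.0020 F [-3.6  1.  -0.9] w0.0118
a t=1.43 T26.99 Mz0 0.118 Mz 0.082 e6 0.137 lag 0.0019 F [-3.5  0.2 -0.1] w0.0118
a t=1.49 T27.36 Mz0 0.094 Mz 0.099 e6 0.151 lag 0.0020 F [-3.   0.3  0.2] w0.0123
a t=1.55 T27.73 Mz0 0.099 Mz 0.093 e6 0.167 lag 0.0020 F [-1.6 -0.3  1.3] w0.0120
a t=1.61 T28.09 Mz0 0.109 Mz 0.116 e6 0.183 lag 0.0020 F [-0.8  0.2  0.9] w0.0121
```

```bash
cat >> k.py <<'E'
def full(k,target,fine=1.0,tmax=1.95,o=(0,0,.001),t=None,regrab=True):
    t=ST["turn"][k] if t is None else t; o=np.array(o,float); last=None
    if regrab: grab(k,60)
    while t<tmax:
        t+=.13 if t<fine-.01 else .06
        p,q=pose(k,t); env.set_joints(env.solve_ik(np.array(p)+o,q))
        s=avg(4,.02); f=s["force"]; e=s["e6"]
        print("%s t=%.2f T%.2f Mz %.3f e6 %.3f F"%(k,t,s["time_s"],s["moment"][2],e,),f.round(1),"w%.4f"%s["grip_width"])
        o=np.clip(o+.5*f/7000,-.0025,.0025)
        if e>target-.01 or s["moment"][2]>target: break
    ST["turn"][k]=t; ST["off"][k]=list(np.array(ST["off"][k])+o[:2]); ST["z"+k]=o[2]
    release(k); ST["turn"][k]=t-e/4; save()
    return t
E
python3 - <<'E'
from k import *
t,o=json.load(open("cur.json"))
ST["turn"]["a"]=t; ST["off"]["a"]=o[:2]; ST["za"]=o[2]
release("a"); ST["turn"]["a"]=t-.045; save()
full("c",.24)
E
```

```text
up t28.93 F [ 0.2  0.4 -0.7] M [-0.037  0.012  0.069] w0.0361
pre t31.26 F [-0.4 -0.2 -0.1] M [-0.059  0.026  0.009] w0.0361
grip t31.59 F [2.2 6.4 1.4] M [ 0.996 -0.214 -0.02 ] w0.0120
c t=0.60 T31.91 Mz 0.013 e6 0.121 F [ 4.1  5.8 -6.1] w0.0118
c t=0.73 T32.23 Mz -0.028 e6 0.124 F [ 3.   5.3 -0.7] w0.0118
c t=0.86 T32.54 Mz -0.007 e6 0.070 F [2.4 5.  2.5] w0.0117
c t=0.99 T32.86 Mz 0.009 e6 0.139 F [2.7 3.  2.6] w0.0118
c t=1.05 T33.17 Mz 0.043 e6 0.089 F [3.  1.2 3.9] w0.0114
c t=1.11 T33.49 Mz 0.048 e6 0.105 F [ 3.6 -1.   2.5] w0.0120
c t=1.17 T33.81 Mz 0.027 e6 0.110 F [ 3.5 -1.5  0.8] w0.0115
c t=1.23 T34.12 Mz 0.067 e6 0.112 F [ 2.5 -1.5  1.2] w0.0117
c t=1.29 T34.44 Mz 0.068 e6 0.116 F [ 2.  -1.2  0.7] w0.0116
c t=1.35 T34.76 Mz 0.038 e6 0.118 F [0.5 0.  0.6] w0.0119
c t=1.41 T35.08 Mz 0.051 e6 0.123 F [0.6 0.3 0.3] w0.0119
c t=1.47 T35.39 Mz 0.075 e6 0.134 F [-0.8  1.1  0.6] w0.0118
c t=1.53 T35.71 Mz 0.074 e6 0.156 F [-1.5  0.4  1.4] w0.0122
c t=1.59 T36.02 Mz 0.105 e6 0.178 F [-1.6  0.5  1.4] w0.0116
c t=1.65 T36.34 Mz 0.155 e6 0.201 F [-1.2 -0.1  0.4] w0.0118
c t=1.71 T36.66 Mz 0.171 e6 0.227 F [-1.   0.7  1.4] w0.0118
c t=1.77 T36.98 Mz 0.182 e6 0.250 F [-0.3  0.   1.5] w0.0121
up t37.77 F [ 0.1 -0.3 -0.2] M [ 0.019 -0.004 -0.006] w0.0363
```

Run:
```python
from k import *
full("a",.235,o=(0,0,.0015))
```

```text
pre t39.03 F [-1.   0.2  0.2] M [-0.002  0.027  0.059] w0.0358
grip t39.36 F [ 0.  -0.5  6.3] M [-0.089  0.167 -0.092] w0.0121
a t=1.63 T39.67 Mz 0.071 e6 0.165 F [ 3.4  0.4 -6.5] w0.0118
a t=1.69 T39.99 Mz 0.183 e6 0.232 F [1.3 0.5 1.1] w0.0115
up t40.79 F [-0.3  0.7 -0. ] M [-0.001 -0.033  0.017] w0.0363
```

Pair a/c is snug. On to b, then d.

Run:
```python
from k import *
full("b",.235,fine=1.25,o=(0.0008,0.0008,.0015))
```

```text
pre t42.85 F [0.5 1.1 0.5] M [-0.006 -0.02  -0.055] w0.0359
grip t43.17 F [0.5 3.8 2.7] M [ 0.808 -0.059 -0.035] w0.0123
b t=0.60 T43.50 Mz 0.020 e6 0.177 F [ 2.  -0.4 -5.7] w0.0120
b t=0.73 T43.82 Mz -0.025 e6 0.135 F [ 1.  -0.4 -1.8] w0.0119
b t=0.86 T44.13 Mz -0.030 e6 0.128 F [-0.2 -0.1  0.5] w0.0121
b t=0.99 T44.45 Mz -0.021 e6 0.127 F [0.4 0.3 1.5] w0.0118
b t=1.12 T44.77 Mz -0.023 e6 0.128 F [-0.4 -0.3  1.2] w0.0119
b t=1.25 T45.08 Mz -0.009 e6 0.130 F [ 0.4 -0.2  0.2] w0.0121
b t=1.31 T45.40 Mz 0.001 e6 0.097 F [ 0.2 -0.2  2.2] w0.0119
b t=1.37 T45.72 Mz 0.068 e6 0.128 F [-0.1 -0.1  1.3] w0.0119
b t=1.43 T46.03 Mz 0.095 e6 0.158 F [0.1 0.3 2.7] w0.0122
b t=1.49 T46.35 Mz 0.087 e6 0.178 F [0.8 0.2 1.6] w0.0119
b t=1.55 T46.67 Mz 0.123 e6 0.205 F [-0.1  0.3  1.2] w0.0117
b t=1.61 T46.98 Mz 0.173 e6 0.229 F [ 0.4 -0.4  2.2] w0.0118
up t47.78 F [ 0.2  0.1 -0.4] M [ 0.017 -0.005 -0.035] w0.0358
```

Run:
```python
from k import *
full("d",.235,fine=1.12,o=(0.0008,0.0002,.0018))
```

```text
pre t49.03 F [ 1.3 -0.3  0.2] M [-0.019  0.006 -0.003] w0.0360
grip t49.36 F [-0.8  1.   4. ] M [0.072 0.047 0.083] w0.0115
d t=0.60 T49.67 Mz -0.000 e6 0.182 F [ 0.7 -0.9 -4.4] w0.0117
d t=0.73 T49.99 Mz 0.002 e6 0.138 F [-0.8 -0.3 -2.6] w0.0118
d t=0.86 T50.31 Mz -0.011 e6 0.134 F [-2.7  1.  -1.4] w0.0118
d t=0.99 T50.62 Mz 0.000 e6 0.133 F [-3.5  1.7 -0.8] w0.0122
d t=1.12 T50.94 Mz -0.020 e6 0.138 F [-3.5  3.1  0.9] w0.0120
d t=1.18 T51.26 Mz 0.034 e6 0.099 F [-2.7  2.7  1.4] w0.0117
d t=1.24 T51.58 Mz 0.080 e6 0.132 F [-2.   2.2  0.9] w0.0116
d t=1.30 T51.89 Mz 0.095 e6 0.159 F [-1.   1.5  0.9] w0.0119
d t=1.36 T52.21 Mz 0.081 e6 0.184 F [0.6 0.7 2. ] w0.0116
d t=1.42 T52.52 Mz 0.134 e6 0.208 F [0.1 0.  1.8] w0.0124
d t=1.48 T52.84 Mz 0.130 e6 0.233 F [1.3 0.5 2.8] w0.0119
up t53.64 F [-1.1 -1.  -0.3] M [0.021 0.033 0.029] w0.0358
```

Run:
```python
from k import *
full("b",.215,o=(0,0,.0015),tmax=1.65)
full("a",.215,o=(0,0,.0015),tmax=1.73)
full("c",.215,o=(0,0,.0015),tmax=1.79)
```

```text
pre t55.42 F [ 0.5 -0.2  1. ] M [-0.009 -0.019 -0.043] w0.0361
grip t55.75 F [-3.2  0.7  4.4] M [0.059 0.373 0.024] w0.0119
b t=1.61 T56.07 Mz 0.079 e6 0.155 F [ 2.4  1.1 -9.6] w0.0124
b t=1.67 T56.38 Mz 0.187 e6 0.261 F [-1.7  0.2  3. ] w0.0122
up t57.19 F [-0.2  0.5 -1.3] M [ 0.04  -0.001 -0.013] w0.0360
pre t58.31 F [ 0.6 -0.1 -0.9] M [-0.005  0.     0.044] w0.0362
grip t58.63 F [-3.6 -0.2  7.3] M [ 0.082  0.383 -0.066] w0.0118
a t=1.69 T58.95 Mz 0.082 e6 0.169 F [ 2.4  1.3 -5.4] w0.0120
a t=1.75 T59.27 Mz 0.186 e6 0.252 F [-0.1  1.4  0.6] w0.0120
up t60.07 F [-0.3  0.4 -0.6] M [ 0.005 -0.032 -0.031] w0.0359
pre t61.52 F [ 0.2  0.5 -0.1] M [ 0.028 -0.018  0.006] w0.0362
grip t61.84 F [-2.7  0.3  6.7] M [ 0.166  0.323 -0.047] w0.0118
c t=1.77 T62.16 Mz 0.093 e6 0.174 F [ 2.7  0.7 -7.6] w0.0118
c t=1.83 T62.48 Mz 0.192 e6 0.277 F [-0.6  0.7  1.5] w0.0120
up t63.27 F [-0.1  0.1  0.1] M [-0.013  0.03  -0.015] w0.0362
```

Run:
```python
from h import *
d=optics.snapshot("side");cv2.imwrite("pics/side3.png",cv2.resize(d["frame"][150:260,220:370,::-1],None,fx=4,fy=4,interpolation=cv2.INTER_CUBIC))
env.hand_in(); print(telemetry.sense()["time_s"])
```

```text
the job is handed in; nothing more can be done
the job is handed in; nothing more can be done
```

View pics/side3.png

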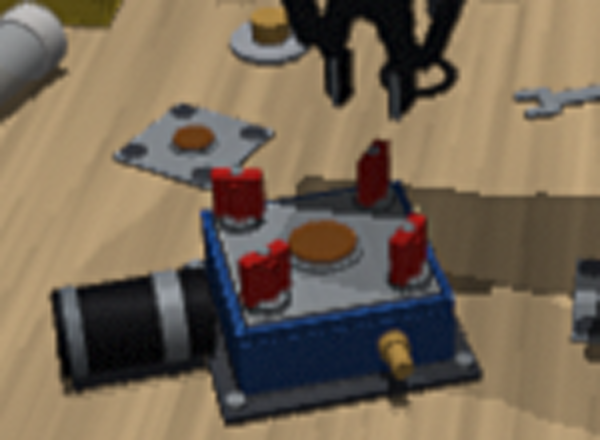

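I tightened all four knobs crosswise in two rounds and handed the job in at about 63 s. It reports no verdict, so what follows rests on my own readings.

- **First round (a, c, then b, d):** I turned each knob about 27°. The wrist picture afterwards showed turns of about 0.47 (a), 0.46 (c), 0.39 (b) and 0.51 rad (d). None had reached the metal.
- **Second round (a, c, a again, then b, d):** each knob went until the torque rose on the metal. I then gave b, a and c one more short turn, because tightening the opposite knob takes some load off.

| Knob | Final turn (rad) | Last-joint torque (N m) | Wrist torque (N m) |
|---|---|---|---|
| a | about 1.75 | 0.25 | 0.19 |
| b | about 1.67 | 0.26 | 0.19 |
| c | about 1.83 | 0.28 | 0.19 |
| d | about 1.48 | 0.23 | 0.13 |

- **Readings that disagreed:** the wrist torque read 0.05 to 0.10 N m below the last joint's throughout. The last joint's reading also depended on step size, so the true torques probably lie between the two columns.
- **Not fully checked:** I did not re-check d after the last turns on b, a and c, and its wrist reading (0.13) is below the snug range. I had no direct reading of cover tilt or knob load.
- **Last picture:** the cover looks level inside the lip, the gripper is open and clear above the pump, and the ring, flange and wrench are visible and look undisturbed. The glue, jar and driver were outside that crop, but the arm never went near them.

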